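# Shut and lock the blue fragment case

## Robot

A 6-joint arm with a two-finger parallel gripper is mounted at the origin on the work surface. World frame = base frame: x ahead of the robot, y to its left, z up, the work surface at z = 0. Lengths are in m, angles in rad, forces in N, time in s.
With the tool pointing down it reaches from about 0.35 to 0.975 m from the base axis. Payload 4.9 kg.
Tool frame: the origin (TCP) lies on the centre line of the jaws, within the pads' length; the fingertips stand 14 mm ahead of it and the grasp point (between the pads) lies 5 mm behind it (manip.nose_length is the distance from the TCP to the fingertips, in m); z points along the fingers, y is the line along which they close (so a half turn about z gives the same grasp; the last joint's range is limited). The gripper opens to 85 mm and grips with 20 to 120 N. Pads are 22 mm wide; open, the fingers measure 114 mm over their backs; the gripper's body (76 mm by 85 mm) begins 54 mm behind the grasp point. The pads swing forward as they close: fully open they stand 13 mm farther back than shut.
Start: joints at [-1.287, 0.053, 1.613, -0, 1.476, -0.119], TCP at [0.245, -0.575, 0.245] pointing down, gripper open.
Joint ranges: [-3.01, 3.01], [-1.01, 2.22], [0.06, 2.58], [-1.02, 4.17], [0.09, 2.62], [-3.14, 3.14]. Speed limits (rad/s): [2.57, 2.57, 3.14, 3.14, 3.14, 3.14].

## Interface

Orientations are given as a unit quaternion [w, x, y, z].
In Python, from plant import manip, imaging gives the robot as it stands.
- The arm moves only by the tool play_rows, never from a script. Its argument "commands" is a list of rows, each a list of 6 numbers: the shift along the tool's x, y, z in mm, then the turn, a rotation vector about the tool's x, y, z in degrees. A call has 1 to 5 rows; each row shifts and turns the commanded pose from where the row before left it, along the tool's axes as they then stand; what a row does not reach is not made up. A row lasts 1/12 s, in which the tool goes at most 41.7 mm and 7.16 degrees, less where a joint would pass 70% of its speed; a pose out of reach is approached as far as the arm can. A call is refused whole if a number of a shift passes 41.7 or a number of a turn 7.16, either way. A call with a gripper value outside its range is refused whole. "hand" is the finger opening in mm, from 0 to 85.4, set as the call begins (left out, the last holds). The fingers move at their own pace and stop on an object; the grip force is fixed at half the most. Time passes only in rows, so rows that do not move let the fingers close. It gives the time, the measured TCP pose, the force, the opening and the grip force at its end, in the units of the state.
- manip.state(): the state, without advancing time (a new reading comes with each control period).
- imaging.grab_frame(name): name is "side" or "top"; returns a dict with "image" (480x640x3 uint8, red, green, blue), "fx", "fy", "cx", "cy" (pixels), "k1" (the pictures are not rectified: a ray, as slopes to the right and down, at radius r is drawn at 1 + k1 r^2 times it, then the intrinsics apply), "R" (3x3) and "t" (3): a world point X has camera coordinates R X + t. Camera axes: x right, y down, z forward; pixel columns grow to the right and rows downward; lengths in m; the calibration is good to about 2 mm. A picture is of the moment at which its call begins. There is no depth.
- manip.job_done(): hands the job in; it is judged then, once.
The state is a dict: "time": time; "joint_pos": joint angles; "joint_vel": joint speeds; "joint_efforts": joint torques, N m; "tool_pos": TCP position; "tool_rot": TCP orientation; "contact_force": force on the tool from outside, world axes, zero at the start; "ft_torque": the same for the moment, N m; "gripper_width": opening from 0.0 (shut) to 1.0 (fully open); "grasp_force": force on a finger pad.
Only numpy, scipy, OpenCV 4.12 (cv2) and the standard library are available. Lean on these libraries where they do the work, as an engineer would, in place of code of your own. Each camera call takes 0.05 s, during which the arm holds its last target. There are 200 camera calls.

## Task

Shut the case with the blue lip so that its fragments are safe: with the fingertips push its lid gently all the way home, without slamming it, and then push its blue catch round until it lies straight across the mouth, up against the lip. Only push, do not grasp or pick up anything; leave the red case exactly as it is and do not disturb the other things on the bench.

Things in the scene. Friction and masses are not known exactly. Their poses are not given: they have to be found in the camera images.
- blue_case: Open-topped plywood case fixed to the bench, 220 long (its x) x 150 wide (its y) x 56 mm high, walls 10 mm; origin at the centre of its underside. Its mouth is the end at -x (toward the robot); its +y side is the left side rail, seen from the robot. Small wood fragments lie inside. This one has the blue lip and blue catch.
- blue_lid (a joint): Travel in m of the flat wooden lid (126 mm wide, top 52 mm above the bench) of the blue case, in grooves between the side rails: 0 = fully home (a hard stop), up to 0.12 = drawn out along the case's -x. Slides with about 2 N of friction and stays where it is left; it cannot be lifted.
- blue_lip (a point): Centre of the outer (-x) face of the blue upright lip standing on the lid's outer end: 50 mm wide (case y), 12 mm thick, from 52 to 76 mm above the bench; this point is at 64 mm and moves with the lid. With the lid home it is at (-93, 0, 64) mm in the case frame. Axes as the case's; push the face toward +x to close.
- blue_catch (a joint): Angle in rad of the blue turn-catch, a bar swinging level on the left rail, positive counter-clockwise from above. 0 = bar points along the case's -x, straight out of the mouth; negative (to -1.0) = splayed out to the left; pi/2 (hard stop) = bar lies along the case's -y across the mouth, against the closed lip. About 0.06 N m of friction; stays where it is left.
- blue_peg (a point): Middle height (74 mm above the bench) on the blue upright peg of the catch: 12 mm diameter, from 69 to 89 mm above the bench, 52 mm from the pivot; the bar (14 mm wide, 59 to 69 mm above the bench) ends 10 mm beyond it. Its x axis points from the peg to the pivot.
- red_case: Open-topped plywood case fixed to the bench, 220 long (its x) x 150 wide (its y) x 56 mm high, walls 10 mm; origin at the centre of its underside. Its mouth is the end at -x (toward the robot); its +y side is the left side rail, seen from the robot. Small wood fragments lie inside. This one has the red lip and red catch.
- red_lid (a joint): Travel in m of the flat wooden lid (126 mm wide, top 52 mm above the bench) of the red case, in grooves between the side rails: 0 = fully home (a hard stop), up to 0.12 = drawn out along the case's -x. Slides with about 2 N of friction and stays where it is left; it cannot be lifted.
- red_lip (a point): Centre of the outer (-x) face of the red upright lip standing on the lid's outer end: 50 mm wide (case y), 12 mm thick, from 52 to 76 mm above the bench; this point is at 64 mm and moves with the lid. With the lid home it is at (-93, 0, 64) mm in the case frame. Axes as the case's; push the face toward +x to close.
- red_catch (a joint): Angle in rad of the red turn-catch, a bar swinging level on the left rail, positive counter-clockwise from above. 0 = bar points along the case's -x, straight out of the mouth; negative (to -1.0) = splayed out to the left; pi/2 (hard stop) = bar lies along the case's -y across the mouth, against the closed lip. About 0.06 N m of friction; stays where it is left.
- red_peg (a point): Middle height (74 mm above the bench) on the red upright peg of the catch: 12 mm diameter, from 69 to 89 mm above the bench, 52 mm from the pivot; the bar (14 mm wide, 59 to 69 mm above the bench) ends 10 mm beyond it. Its x axis points from the peg to the pivot.
- blue_pivot (a point): Pivot of the blue catch, on top of the left rail near the mouth, at (-100, 70, 64) mm in the case frame.
- jar: Glass jar with white cap, 56 mm diameter, 50 mm high, standing loose between the cases; bystander, origin at the underside (lying tools: near the middle, underside).
- bottle: Amber bottle, 52 mm diameter, 110 mm high, standing loose behind the jar; bystander, origin at the underside (lying tools: near the middle, underside).
- brush: Brush lying loose across the bench in front of the robot, some 20 mm high; bystander, origin at the underside (lying tools: near the middle, underside).
- weight: Brass paperweight, 48 mm diameter, 42 mm high, standing loose in front of the cases; bystander, origin at the underside (lying tools: near the middle, underside).
- bowl: White bowl, 90 mm wide, 40 mm high, standing loose far to the left; bystander, origin at the underside (lying tools: near the middle, underside).
- spatula: Spatula lying loose far to the right, some 25 mm high; bystander, origin at the underside (lying tools: near the middle, underside).
- mug: Blue mug, 76 mm wide, 85 mm high, standing loose far to the right; bystander, origin at the underside (lying tools: near the middle, underside).

How it is judged:
On the way, in this order (a step that is already met when the one before it is completed fails the run):
1. the blue lid is fully home (within 4 mm), the catch not yet across (value of joint blue_lid below 0.004 m and value of joint blue_catch below 1 rad), for 0.2 s.
2. the blue catch lies across the mouth (value of joint blue_catch above 1.45 rad), for 0.2 s.
At the end, for the whole second after the job is handed in: The blue lid is home within 4 mm, the blue catch is within 0.12 rad (7 degrees) of straight across the mouth, the red lid and catch are within 10 mm of where they were and every loose thing within 30 mm (value of joint blue_lid below 0.004 m and value of joint blue_catch above 1.45 rad and distance of each of red_lip, red_peg from where it was at the start of the episode below 0.01 m and distance of each of jar, bottle, brush, weight, bowl, spatula, mug from where it was at the start of the episode below 0.03 m); the robot touches nothing.
It fails at once if the blue lid is slammed (faster than 0.4 m/s) (velocity of joint blue_lid below -0.4 m/s).
It fails at once if the blue case is pushed with more than 45 N (contact force between the fingers and blue_case above 45 N).
It fails at once if the blue catch is swung in while the lid is still in its way (value of joint blue_catch above 0.5 rad and value of joint blue_lid above 0.02 m).
It fails at once if the red case's lid or catch is moved by more than 10 mm (distance of any of red_lip, red_peg from where it was at the start of the episode above 0.01 m).
It fails at once if a loose thing is lifted, carried, or pushed more than 30 mm (distance of any of jar, bottle, brush, weight, bowl, spatula, mug from where it was at the start of the episode above 0.03 m).
It also fails if it takes over 48 s, if anything falls off the work surface, if the arm or the gripper's body presses on something with over 40 N, if the wrist force passes 120 N, or if a joint passes its speed limit or range.

## Working session

There is one attempt and no reset: what is moved stays moved. The work goes in short steps, Python scripts to look and compute and a tool call to move; the robot and the scene stay as the last step left them, time stands still between calls to the robot, and variables do not carry over. Pictures are saved under pics/ and viewed, at most 10 in all, crops included, and the job is handed in when it is done.

Besides the shell and the picture viewer there is one more tool, called after ">>>" by a JSON object that holds its "name" and its "arguments", one argument or row to a line. play_rows: Moves the arm, as the interface text tells. Its arguments: {"type":"object","properties":{"commands":{"type":"array","items":{"type":"array","items":{"type":"number"}}},"hand":{"type":"number"}},"required":["commands"]}

```bash
mkdir -p pics
cat > h.py <<'E'
import numpy as np, cv2
from plant import manip, imaging
def grab(n,f=None):
    d=imaging.grab_frame(n)
    if f: cv2.imwrite('pics/'+f,cv2.cvtColor(d['image'],cv2.COLOR_RGB2BGR))
    return d
def ray(d,u,v):
    xd,yd=(u-d['cx'])/d['fx'],(v-d['cy'])/d['fy']; x,y=xd,yd
    for _ in range(20):
        s=1+d['k1']*(x*x+y*y); x,y=xd/s,yd/s
    R=np.array(d['R']); return -R.T@np.array(d['t']), R.T@np.array([x,y,1.])
def onz(d,u,v,z):
    o,r=ray(d,u,v); return o+r*(z-o[2])/r[2]
def proj(d,X):
    c=np.array(d['R'])@np.array(X)+d['t']; x,y=c[:2]/c[2]; s=1+d['k1']*(x*x+y*y)
    return d['fx']*x*s+d['cx'],d['fy']*y*s+d['cy']
E
python3 - <<'E'
from h import *
for n in('top','side'):
    d=grab(n,n+'0.png'); print(n,-np.array(d['R']).T@d['t'],d['fx'],d['k1'])
s=manip.state();print(s['time'],s['tool_pos'],s['tool_rot'],manip.nose_length,s['gripper_width'])
E
```

```text
top [0.36785056 0.02768003 1.55209448] 583.3349013202263 -0.1559265099345206
side [0.24136891 0.76700045 0.8880222 ] 434.29292422677537 0.02735842762386223
0.1 [ 0.24484751 -0.5744661   0.24417673] [-9.21729178e-04  9.79786329e-01  2.00044732e-01 -7.28713749e-05] 0.014 1.000419597280073
```

View pics/top0.png

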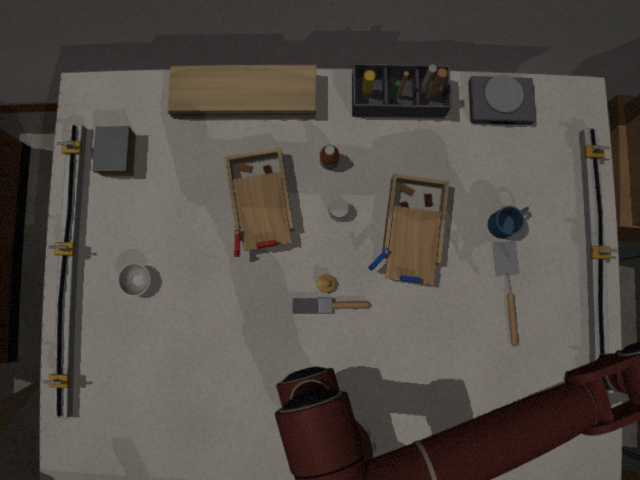

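View pics/side0.png

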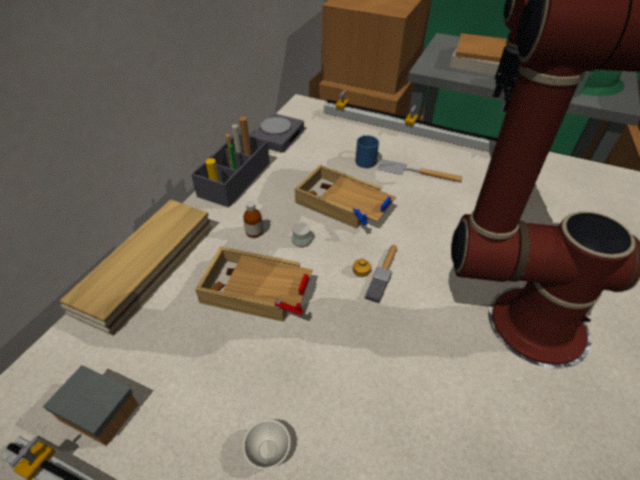

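The top view shows the blue case at about (417,228) px, with its lip near (410,279) and the catch running from (388,251) to (372,267), splayed to the left. The side view agrees, with the lip at (386,204) and the catch at (361,217).

Run:
```python
from h import *
for n,(x0,y0,x1,y1) in (('top',(340,200,460,310)),('side',(330,170,420,240))):
    d=grab(n); im=d['image']; h=cv2.cvtColor(im,cv2.COLOR_RGB2HSV)
    m=cv2.inRange(h,(105,140,50),(128,255,255)); k=np.zeros_like(m);k[y0:y1,x0:x1]=m[y0:y1,x0:x1]
    N,L,S,C=cv2.connectedComponentsWithStats(k)
    for i in range(1,N):
        if S[i,4]<15: continue
        ys,xs=np.where(L==i); r=cv2.minAreaRect(np.c_[xs,ys].astype(np.float32))
        print(n,S[i],C[i].round(1),cv2.boxPoints(r).round(1).tolist())
        if n=='top':
            for z in(.064,.069,.076): print(z,onz(d,*C[i],z).round(4),[onz(d,*p,z)[:2].round(3).tolist() for p in cv2.boxPoints(r)])
    if n=='top':
        cv2.imwrite('pics/c.png',cv2.cvtColor(cv2.resize(im[165:300,340:480],None,fx=5,fy=4.4,interpolation=cv2.INTER_CUBIC),cv2.COLOR_RGB2BGR))
```

```text
top [369 252  18  18  91] [377.4 260.5] [[368.0, 267.0], [383.5, 251.5], [386.5, 254.5], [371.0, 270.0]]
0.064 [ 0.5025 -0.113   0.064 ] [[0.486, -0.089], [0.526, -0.129], [0.518, -0.137], [0.478, -0.096]]
0.069 [ 0.502  -0.1125  0.069 ] [[0.485, -0.088], [0.525, -0.128], [0.518, -0.136], [0.478, -0.096]]
0.076 [ 0.5014 -0.1119  0.076 ] [[0.485, -0.088], [0.525, -0.128], [0.517, -0.135], [0.477, -0.095]]
top [401 276  19   6  81] [409.9 278.6] [[400.5, 279.3999938964844], [401.1000061035156, 275.20001220703125], [419.5, 277.79998779296875], [418.8999938964844, 282.0]]
0.064 [ 0.4565 -0.1963  0.064 ] [[0.454, -0.172], [0.465, -0.174], [0.459, -0.221], [0.448, -0.219]]
0.069 [ 0.4562 -0.1956  0.069 ] [[0.454, -0.171], [0.465, -0.173], [0.458, -0.22], [0.448, -0.218]]
0.076 [ 0.4558 -0.1945  0.076 ] [[0.454, -0.171], [0.464, -0.172], [0.458, -0.219], [0.447, -0.217]]
side [382 197   9  14  57] [385.5 203.7] [[379.3999938964844, 208.10000610351562], [388.20001220703125, 196.39999389648438], [391.70001220703125, 199.0], [383.0, 210.6999969482422]]
side [355 210  12  15  86] [361. 217.] [[354.0, 210.60000610351562], [360.1000061035156, 206.89999389648438], [368.79998779296875, 221.3000030517578], [362.6000061035156, 225.0]]
```

View pics/c.png

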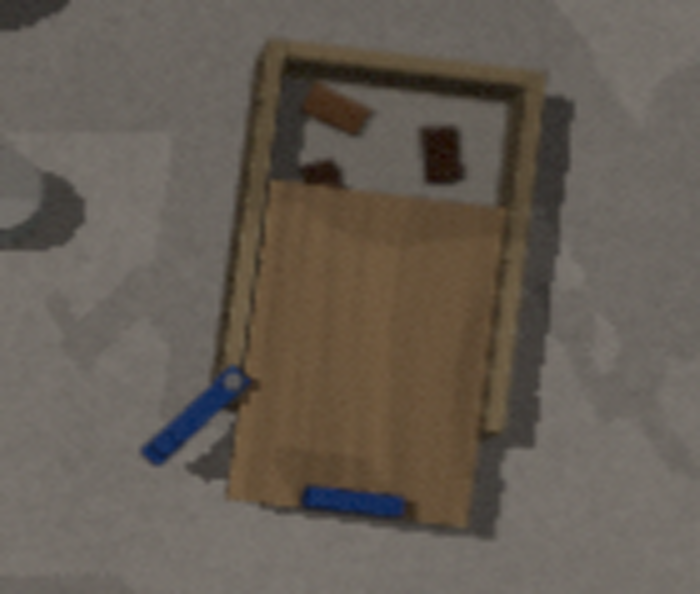

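The crop shows the pivot at (387,251), the peg end at (371,267), the lip centre at (411,279), and the case's far corners at (394,174) and (449,181).

Run:
```python
from h import *
d=grab('top')
f=lambda u,v,z: onz(d,340+u/5,165+v/4.4,z)
FL,FR,NR=f(268,39,.056),f(547,72,.056),f(501,432,.056)
print(FL,FR,NR,np.linalg.norm(FL-FR),np.linalg.norm(FR-NR))
a=FL-FR; yaw1=np.arctan2(-a[0],a[1]); b=FR-NR; yaw2=np.arctan2(b[1],b[0])
print('yaw',np.degrees([yaw1,yaw2]))
pv=f(234,380,.069); lip=f(354,501,.076); e=f(145,460,.069)
L1,L2=f(303,497,.076),f(406,506,.076);c=L1-L2
yaw3=np.degrees(np.arctan2(-c[0],c[1]));print('pivot',pv,'lipTop',lip,'barend',e,np.linalg.norm(e-pv),yaw3)
for yaw in(yaw1,yaw2):
    R=np.array([[np.cos(yaw),-np.sin(yaw)],[np.sin(yaw),np.cos(yaw)]])
    o=(FL+FR)[:2]/2-R@[.11,0]
    print('case',o,'pivot pred',o+R@[-.1,.07],'lip in case',R.T@(lip[:2]-o),'catch',np.degrees(np.arctan2(*(R.T@(e-pv)[:2])[::-1])))
```

```text
[ 0.73236705 -0.15826804  0.056     ] [ 0.71378194 -0.30642503  0.056     ] [ 0.4969735  -0.27703143  0.056     ] 0.1493181181333444 0.21879187875590234
yaw [-7.14995041 -7.72074751]
pivot [ 0.52570402 -0.13681397  0.069     ] lipTop [ 0.45502229 -0.19679068  0.076     ] barend [ 0.47885537 -0.09095985  0.069     ] 0.06555452622519371 -5.499185558780949
case [ 0.61392988 -0.21865521] pivot pred [ 0.52342016 -0.13675289] lip in case [-0.1603933   0.00191584] catch 142.7646090122942
case [ 0.61407169 -0.21756858] pivot pred [ 0.52438238 -0.13476865] lip in case [-0.16039897 -0.00077795] catch 143.33540611674388
```

Case yaw is about -7.4° with its centre at (0.614, -0.218). The lid is about 73 mm open and the catch at about -37°. The sizes check out: 149 and 219 mm for the case, and 65 mm for the bar against 62 expected. I'll shut the fingers, align the tool with the case and approach.

>>> {"name": "play_rows", "arguments": {
  "commands": [
    [0,-25,0,0,0,6.1],
    [0,-25,0,0,0,6.1],
    [0,-25,0,0,0,6.1],
    [0,-25,0,0,0,6.1],
    [0,-25,0,0,0,6.1]
  ],
  "hand": 0
}}

```text
time: 0.67
tool_pos: [0.2211, -0.4525, 0.245]
tool_rot: [-0.0, 0.998, -0.068, -0.0]
contact_force: [0.7, 0.3, -0.3]
gripper_width: 0.304
grasp_force: 0.0
```

```bash
cat >> h.py <<'E'
YAW=np.radians(-7.4); RC=np.array([[np.cos(YAW),-np.sin(YAW)],[np.sin(YAW),np.cos(YAW)]]); OC=np.array([.614,-.218])
from scipy.spatial.transform import Rotation as Ro
def cs():
    s=manip.state(); p=np.array(s['tool_pos']); q=np.array(s['tool_rot'])
    M=Ro.from_quat(q[[1,2,3,0]]).as_matrix()
    print('t',round(s['time'],2),'case mm',(1e3*RC.T@(p[:2]-OC)).round(1),'z',(1e3*p[2]).round(1),'yaw',np.degrees(np.arctan2(M[1,0],M[0,0])).round(2),'tilt',(M[:2,2]).round(3),'F',np.round(s['contact_force'],1),'w',round(s['gripper_width'],2))
E
python3 -c "
from h import *
cs()"
```

```text
t 0.67 case mm [-359.4 -283.1] z 245.0 yaw -7.77 tilt [-0.  0.] F [ 0.7  0.3 -0.3] w 0.3
```

>>> {"name": "play_rows", "arguments": {
  "commands": [
    [15,-28,0,0,0,-0.4],
    [15,-28,0,0,0,0],
    [15,-28,0,0,0,0],
    [15,-28,0,0,0,0],
    [15,-28,0,0,0,0]
  ]
}}

```text
time: 1.08
tool_pos: [0.3139, -0.3226, 0.2453]
tool_rot: [0.0, 0.998, -0.062, 0.0]
contact_force: [1.4, -0.3, -0.1]
gripper_width: 0.001
grasp_force: 0.0
```

>>> {"name": "play_rows", "arguments": {
  "commands": [
    [15,-28,20,0,0,0],
    [15,-28,20,0,0,0],
    [15,-28,20,0,0,0],
    [15,-28,20,0,0,0],
    [10,-28,20,0,0,0]
  ]
}}

```text
time: 1.5
tool_pos: [0.401, -0.1921, 0.1447]
tool_rot: [0.0, 0.998, -0.061, 0.001]
contact_force: [0.5, 0.4, -0.1]
gripper_width: 0.002
grasp_force: 0.0
```

>>> {"name": "play_rows", "arguments": {
  "commands": [
    [0,0,0,0,0,0],
    [0,0,0,0,0,0]
  ]
}}

```text
time: 1.67
tool_pos: [0.3995, -0.1919, 0.1437]
tool_rot: [-0.001, 0.998, -0.06, -0.001]
contact_force: [0.7, -1.2, -0.9]
gripper_width: -0.001
grasp_force: 0.0
```

Run:
```python
from h import *
cs()
d=grab('top'); cv2.imwrite('pics/c2.png',cv2.cvtColor(cv2.resize(d['image'][180:320,330:480],None,fx=4,fy=4,interpolation=cv2.INTER_CUBIC),cv2.COLOR_RGB2BGR))
d=grab('side'); cv2.imwrite('pics/s2.png',cv2.cvtColor(cv2.resize(d['image'][120:260,290:440],None,fx=4,fy=4,interpolation=cv2.INTER_CUBIC),cv2.COLOR_RGB2BGR))
```

```text
t 1.67 case mm [-216.1   -1.7] z 143.7 yaw -6.83 tilt [-0.003  0.002] F [ 0.7 -1.2 -0.9] w -0.0
```

View pics/s2.png

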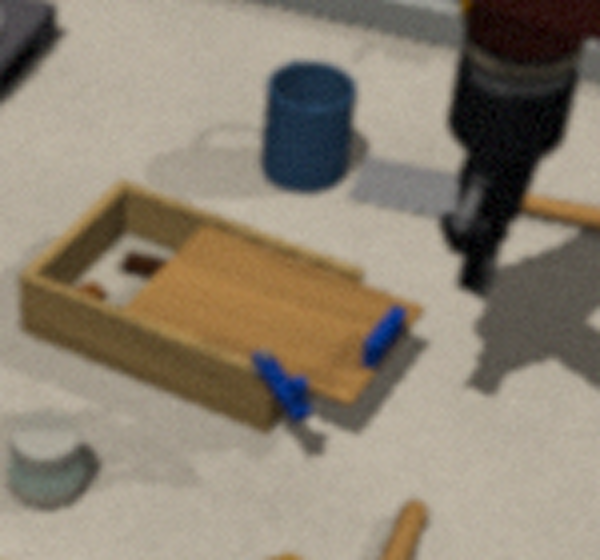

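The side crop shows the shut fingertips at (475,285), in line with the lip at (385,335) and still outside it. I'll lower them and start pushing.

>>> {"name": "play_rows", "arguments": {
  "commands": [
    [0,0,23,0,0,0],
    [0,0,23,0,0,0],
    [0,0,23,0,0,0.5],
    [0,0,0,0,0,0],
    [0,0,0,0,0,0]
  ]
}}

```text
time: 2.18
tool_pos: [0.3995, -0.1944, 0.0765]
tool_rot: [-0.0, 0.998, -0.066, -0.0]
contact_force: [0.8, -0.4, 0.1]
gripper_width: 0.003
grasp_force: 0.0
```

>>> {"name": "play_rows", "arguments": {
  "commands": [
    [8,0,0,0,0,0],
    [8,0,0,0,0,0],
    [8,0,0,0,0,0],
    [7,0,0,0,0,0],
    [5,0,0,0,0,0]
  ]
}}

```text
time: 2.6
tool_pos: [0.4374, -0.1988, 0.0774]
tool_rot: [0.0, 0.998, -0.065, 0.001]
contact_force: [-0.4, 0.9, -0.1]
gripper_width: -0.001
grasp_force: 0.0
```

>>> {"name": "play_rows", "arguments": {
  "commands": [
    [5,0,0,0,0,0],
    [5,0,0,0,0,0],
    [6,0,0,0,0,0],
    [6,0,0,0,0,0],
    [6,0,0,0,0,0]
  ]
}}

```text
time: 3.02
tool_pos: [0.4637, -0.2018, 0.0761]
tool_rot: [-0.0, 0.998, -0.066, -0.0]
contact_force: [-2.0, 1.2, 0.9]
gripper_width: -0.002
grasp_force: 1.2
```

Run:
```python
from h import *
cs()
d=grab('top'); cv2.imwrite('pics/c3.png',cv2.cvtColor(cv2.resize(d['image'][180:320,330:480],None,fx=4,fy=4,interpolation=cv2.INTER_CUBIC),cv2.COLOR_RGB2BGR))
d=grab('side'); cv2.imwrite('pics/s3.png',cv2.cvtColor(cv2.resize(d['image'][120:260,290:440],None,fx=4,fy=4,interpolation=cv2.INTER_CUBIC),cv2.COLOR_RGB2BGR))
```

```text
t 3.02 case mm [-151.1   -3.2] z 76.1 yaw -7.52 tilt [-0.001  0.001] F [-2.   1.2  0.9] w -0.0
```

View pics/s3.png

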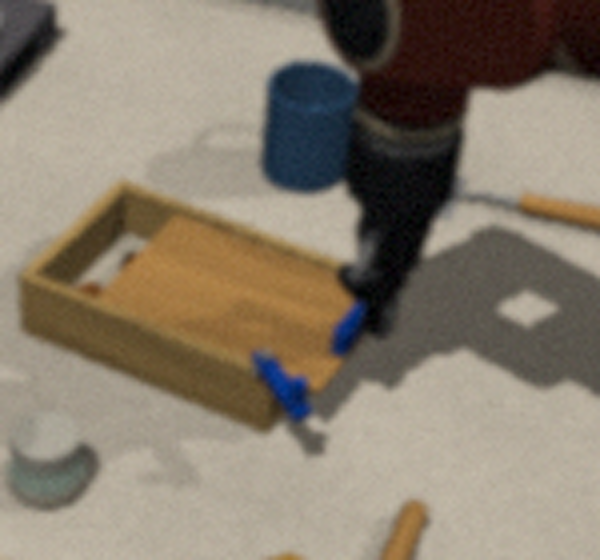

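The fingers are touching the lip at (350,325), and the lid is sliding with about 2 N of resistance. I'll continue.

>>> {"name": "play_rows", "arguments": {
  "commands": [
    [6,0,0,0,0,0],
    [6,0,0,0,0,0],
    [6,0,0,0,0,0],
    [6,0,0,0,0,0],
    [6,0,0,0,0,0]
  ]
}}

```text
time: 3.53
tool_pos: [0.4935, -0.2057, 0.076]
tool_rot: [-0.0, 0.998, -0.066, -0.0]
contact_force: [-1.9, 0.9, -0.2]
gripper_width: -0.001
grasp_force: 1.2
```

>>> {"name": "play_rows", "arguments": {
  "commands": [
    [3,0,0,0,0,0],
    [3,0,0,0,0,0],
    [2,0,0,0,0,0],
    [2,0,0,0,0,0]
  ]
}}

```text
time: 3.87
tool_pos: [0.5032, -0.207, 0.0761]
tool_rot: [-0.0, 0.998, -0.066, -0.0]
contact_force: [-3.1, 1.1, -0.1]
gripper_width: -0.002
grasp_force: 1.1
```

>>> {"name": "play_rows", "arguments": {
  "commands": [
    [1,0,0,0,0,0],
    [1,0,0,0,0,0],
    [1,0,0,0,0,0]
  ]
}}

```text
time: 4.12
tool_pos: [0.506, -0.2074, 0.0762]
tool_rot: [-0.0, 0.998, -0.066, -0.0]
contact_force: [-1.8, 1.4, -1.3]
gripper_width: -0.003
grasp_force: 1.0
```

```bash
python3 -c "
from h import *
cs()"
```

```text
t 4.12 case mm [-108.5   -3.4] z 76.2 yaw -7.52 tilt [-0.  0.] F [-1.8  1.4 -1.3] w -0.0
```

Resistance is still just friction. I'll creep forward until it meets the stop.

>>> {"name": "play_rows", "arguments": {
  "commands": [
    [1,0,0,0,0,0],
    [1,0,0,0,0,0],
    [1,0,0,0,0,0]
  ]
}}

```text
time: 4.37
tool_pos: [0.5091, -0.2079, 0.0763]
tool_rot: [0.0, 0.998, -0.066, -0.0]
contact_force: [-2.2, 2.2, -1.8]
gripper_width: 0.001
grasp_force: 1.0
```

>>> {"name": "play_rows", "arguments": {
  "commands": [
    [1,0,0,0,0,0],
    [1,0,0,0,0,0]
  ]
}}

```text
time: 4.53
tool_pos: [0.5111, -0.2082, 0.0763]
tool_rot: [0.0, 0.998, -0.066, -0.0]
contact_force: [-2.6, 1.3, -1.3]
gripper_width: -0.005
grasp_force: 1.0
```

>>> {"name": "play_rows", "arguments": {
  "commands": [
    [1,0,0,0,0,0]
  ]
}}

```text
time: 4.62
tool_pos: [0.5121, -0.2083, 0.0763]
tool_rot: [-0.0, 0.998, -0.066, -0.0]
contact_force: [-1.3, 1.1, -0.3]
gripper_width: -0.001
grasp_force: 1.0
```

>>> {"name": "play_rows", "arguments": {
  "commands": [
    [1,0,0,0,0,0],
    [1,0,0,0,0,0]
  ]
}}

```text
time: 4.78
tool_pos: [0.5135, -0.2086, 0.0763]
tool_rot: [-0.0, 0.998, -0.066, -0.001]
contact_force: [-7.4, 1.7, 3.6]
gripper_width: 0.004
grasp_force: 3.6
```

>>> {"name": "play_rows", "arguments": {
  "commands": [
    [1,0,0,0,0,0]
  ]
}}

```text
time: 4.87
tool_pos: [0.5136, -0.2086, 0.0762]
tool_rot: [-0.0, 0.998, -0.065, -0.002]
contact_force: [-11.5, 1.7, 5.3]
gripper_width: 0.004
grasp_force: 5.7
```

>>> {"name": "play_rows", "arguments": {
  "commands": [
    [1,0,0,0,0,0]
  ]
}}

```text
time: 4.95
tool_pos: [0.5137, -0.2086, 0.0762]
tool_rot: [-0.0, 0.998, -0.065, -0.004]
contact_force: [-14.9, 2.7, 8.4]
gripper_width: 0.002
grasp_force: 7.7
```

Run:
```python
from h import *
cs()
d=grab('side'); cv2.imwrite('pics/s4.png',cv2.cvtColor(cv2.resize(d['image'][120:260,290:440],None,fx=4,fy=4,interpolation=cv2.INTER_CUBIC),cv2.COLOR_RGB2BGR))
```

```text
t 4.95 case mm [-100.7   -3.6] z 76.2 yaw -7.49 tilt [-0.007  0.001] F [-14.9   2.7   8.4] w 0.0
```

View pics/s4.png

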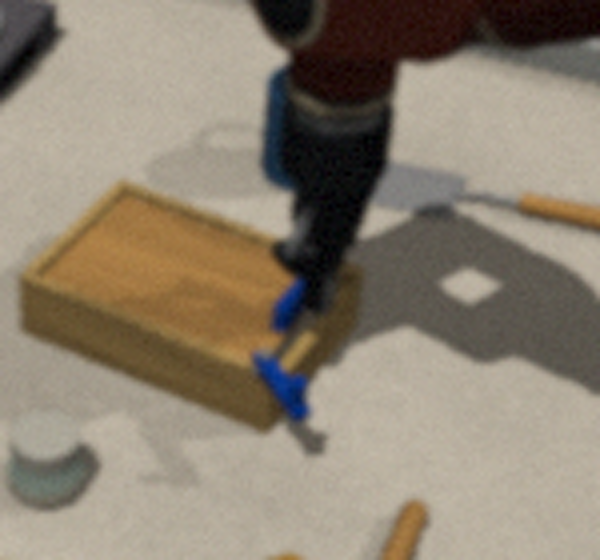

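The force is rising with no motion, so the lid is home against its stop; the picture shows the case fully covered. I'll back off, lift, and plan the arc for the catch.

>>> {"name": "play_rows", "arguments": {
  "commands": [
    [-8,0,0,0,0,0],
    [-12,0,0,0,0,0],
    [-20,0,0,0,0,0],
    [0,0,-30,0,0,0],
    [0,0,-30,0,0,0]
  ]
}}

```text
time: 5.42
tool_pos: [0.4744, -0.2028, 0.1347]
tool_rot: [-0.001, 0.998, -0.066, -0.001]
contact_force: [0.8, -0.9, 0.5]
gripper_width: -0.0
grasp_force: 0.0
```

```bash
cat > arc.py <<'E'
from h import *
cs()
p=None
for a in [-37,-30,-20,-10,0,10,20,30,40,50,60,70,80,90]:
    t=np.radians(a); u=np.array([-np.cos(t),-np.sin(t)]); n=np.array([np.sin(t),-np.cos(t)])
    h=7+9*abs(n[0])+14*abs(n[1])
    C=np.array([-99,70])+45*u-h*n
    print(a,C.round(1),'tool step',None if p is None else ((C-p)*[1,-1]).round(1)); p=C
E
python3 arc.py
```

```text
t 5.42 case mm [-140.4   -2.9] z 134.7 yaw -7.56 tilt [-0.003  0.002] F [ 0.8 -0.9  0.5] w -0.0
-37 [-120.7  115.9] tool step None
-30 [-126.2  113. ] tool step [-5.4  3. ]
-20 [-133.3  107.2] tool step [-7.2  5.7]
-10 [-139.4   99.8] tool step [-6.1  7.4]
0 [-144.   91.] tool step [-4.6  8.8]
10 [-147.2   84.2] tool step [-3.2  6.8]
20 [-149.2   76.4] tool step [-2.   7.8]
30 [-149.8   68. ] tool step [-0.6  8.5]
40 [-148.6   59.1] tool step [1.2 8.9]
50 [-145.5   50.2] tool step [3.1 8.8]
60 [-140.4   41.9] tool step [5.1 8.3]
70 [-133.4   34.6] tool step [7.  7.3]
80 [-124.8   28.9] tool step [8.6 5.8]
90 [-115.   25.] tool step [9.8 3.9]
```

>>> {"name": "play_rows", "arguments": {
  "commands": [
    [6,-32,0,0,0,0],
    [6,-32,0,0,0,0],
    [7,-33,0,0,0,0],
    [7,-32,0,0,0,0],
    [0,0,0,0,0,0]
  ]
}}

```text
time: 5.83
tool_pos: [0.5212, -0.0754, 0.1376]
tool_rot: [-0.001, 0.998, -0.063, 0.002]
contact_force: [0.3, 0.4, 0.2]
gripper_width: -0.001
grasp_force: 0.0
```

>>> {"name": "play_rows", "arguments": {
  "commands": [
    [0,0,20,0,0,0],
    [0,0,20,0,0,0],
    [0,0,18,0,0,0],
    [0,0,0,0,0,0],
    [0,0,0,0,0,0]
  ]
}}

```text
time: 6.25
tool_pos: [0.5187, -0.0795, 0.078]
tool_rot: [-0.0, 0.998, -0.066, -0.0]
contact_force: [0.3, -0.1, -0.6]
gripper_width: -0.001
grasp_force: 0.0
```

Run:
```python
from h import *
cs()
d=grab('side'); cv2.imwrite('pics/s5.png',cv2.cvtColor(cv2.resize(d['image'][120:260,290:440],None,fx=4,fy=4,interpolation=cv2.INTER_CUBIC),cv2.COLOR_RGB2BGR))
```

```text
t 6.25 case mm [-112.3  125.1] z 78.0 yaw -7.54 tilt [-0.  0.] F [ 0.3 -0.1 -0.6] w -0.0
```

View pics/s5.png

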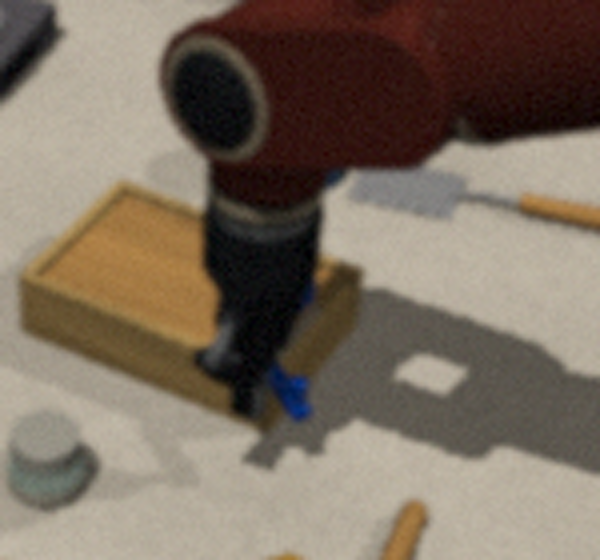

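The fingertips at (245,410) are just left of the bar at (290,392), ready to push. I'll start along the arc.

>>> {"name": "play_rows", "arguments": {
  "commands": [
    [-4.5,4.5,1,0,0,0],
    [-4,5,1,0,0,0],
    [-5.5,3,0,0,0,0],
    [-7,6,0,0,0,0],
    [-6,7.5,0,0,0,0]
  ]
}}

```text
time: 6.72
tool_pos: [0.4921, -0.1035, 0.078]
tool_rot: [0.002, 0.998, -0.065, 0.006]
contact_force: [22.1, -7.3, -12.5]
gripper_width: -0.0
grasp_force: 10.8
```

>>> {"name": "play_rows", "arguments": {
  "commands": [
    [-4.5,9,0,0,0,0],
    [-3,7,0,0,0,0],
    [-2,8,0,0,0,0],
    [-1,8.5,0,0,0,0],
    [1,9,0,0,0,0]
  ]
}}

```text
time: 7.13
tool_pos: [0.473, -0.1416, 0.076]
tool_rot: [-0.0, 0.998, -0.066, -0.001]
contact_force: [-0.4, 2.1, 0.5]
gripper_width: -0.005
grasp_force: 0.8
```

Run:
```python
from h import *
cs()
d=grab('side'); cv2.imwrite('pics/s6.png',cv2.cvtColor(cv2.resize(d['image'][120:260,290:440],None,fx=4,fy=4,interpolation=cv2.INTER_CUBIC),cv2.COLOR_RGB2BGR))
```

```text
t 7.13 case mm [-149.7   57.7] z 76.0 yaw -7.52 tilt [-0.001  0.001] F [-0.4  2.1  0.5] w -0.0
```

View pics/s6.png

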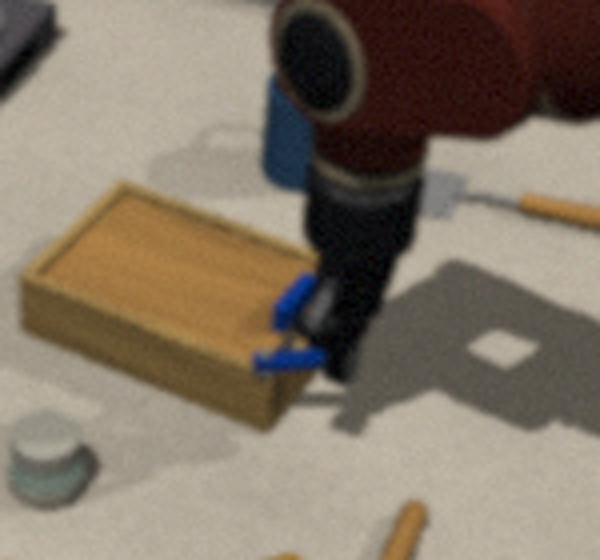

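The catch has swung to about 40°, with the bar running from (260,362) to (325,358) and the fingers outside it. I'll continue, slowing towards the stop.

>>> {"name": "play_rows", "arguments": {
  "commands": [
    [3,9,0,0,0,0],
    [5,8,0,0,0,0],
    [7,7,0,0,0,0],
    [8,6,0,0,0,0],
    [4,2,0,0,0,0]
  ]
}}

```text
time: 7.6
tool_pos: [0.4974, -0.1779, 0.0762]
tool_rot: [0.0, 0.998, -0.066, -0.0]
contact_force: [-1.3, 2.6, 0.5]
gripper_width: -0.001
grasp_force: 0.7
```

>>> {"name": "play_rows", "arguments": {
  "commands": [
    [3,1,0,0,0,0],
    [2,0,0,0,0,0],
    [1,0,0,0,0,0]
  ]
}}

```text
time: 7.85
tool_pos: [0.5027, -0.1787, 0.0763]
tool_rot: [0.0, 0.998, -0.065, -0.0]
contact_force: [-1.3, 0.3, -0.7]
gripper_width: 0.001
grasp_force: 0.7
```

>>> {"name": "play_rows", "arguments": {
  "commands": [
    [1,0,0,0,0,0],
    [1,0,0,0,0,0]
  ]
}}

```text
time: 8.02
tool_pos: [0.5035, -0.1786, 0.0762]
tool_rot: [0.0, 0.998, -0.065, -0.001]
contact_force: [-6.8, -1.4, 3.0]
gripper_width: 0.002
grasp_force: 3.5
```

```bash
python3 -c "
from h import *
cs()"
```

```text
t 8.02 case mm [-114.7   24.8] z 76.2 yaw -7.48 tilt [-0.003 -0.   ] F [-6.8 -1.4  3. ] w 0.0
```

It's at the predicted x of -114.7 and the force is rising, so the stop is reached. I'll press 1 mm more, then retreat and check.

>>> {"name": "play_rows", "arguments": {
  "commands": [
    [1,0,0,0,0,0],
    [0,0,0,0,0,0],
    [0,0,0,0,0,0],
    [0,0,0,0,0,0]
  ]
}}

```text
time: 8.35
tool_pos: [0.5036, -0.1787, 0.0762]
tool_rot: [0.0, 0.998, -0.065, -0.002]
contact_force: [-8.3, -1.3, 5.0]
gripper_width: -0.003
grasp_force: 4.0
```

>>> {"name": "play_rows", "arguments": {
  "commands": [
    [-8,0,0,0,0,0],
    [-15,0,0,0,0,0],
    [-20,0,0,0,0,0],
    [0,0,-30,0,0,0],
    [0,0,-30,0,0,0]
  ]
}}

```text
time: 8.77
tool_pos: [0.4599, -0.1714, 0.134]
tool_rot: [-0.002, 0.998, -0.066, -0.002]
contact_force: [1.7, -0.2, 1.2]
gripper_width: -0.003
grasp_force: 0.0
```

>>> {"name": "play_rows", "arguments": {
  "commands": [
    [0,30,-30,0,0,0],
    [0,35,-20,0,0,0],
    [0,35,0,0,0,0],
    [0,35,0,0,0,0],
    [0,35,0,0,0,0]
  ]
}}

```text
time: 9.18
tool_pos: [0.4408, -0.3427, 0.1872]
tool_rot: [0.001, 0.998, -0.065, 0.002]
contact_force: [0.9, 0.7, 0.1]
gripper_width: 0.001
grasp_force: 0.0
```

>>> {"name": "play_rows", "arguments": {
  "commands": [
    [0,35,0,0,0,0],
    [0,35,0,0,0,0],
    [0,35,0,0,0,0],
    [0,0,0,0,0,0],
    [0,0,0,0,0,0]
  ]
}}

```text
time: 9.6
tool_pos: [0.4265, -0.4464, 0.1858]
tool_rot: [0.0, 0.998, -0.067, 0.001]
contact_force: [-0.0, 0.2, 0.5]
gripper_width: 0.002
grasp_force: 0.0
```

Run:
```python
from h import *
cs()
d=grab('top','t7.png'); im=d['image']
cv2.imwrite('pics/c7.png',cv2.cvtColor(cv2.resize(im[165:300,340:480],None,fx=5,fy=4.4,interpolation=cv2.INTER_CUBIC),cv2.COLOR_RGB2BGR))
```

```text
t 9.6 case mm [-156.6 -250.7] z 185.8 yaw -7.65 tilt [ 0.001 -0.   ] F [-0.   0.2  0.5] w 0.0
```

View pics/t7.png

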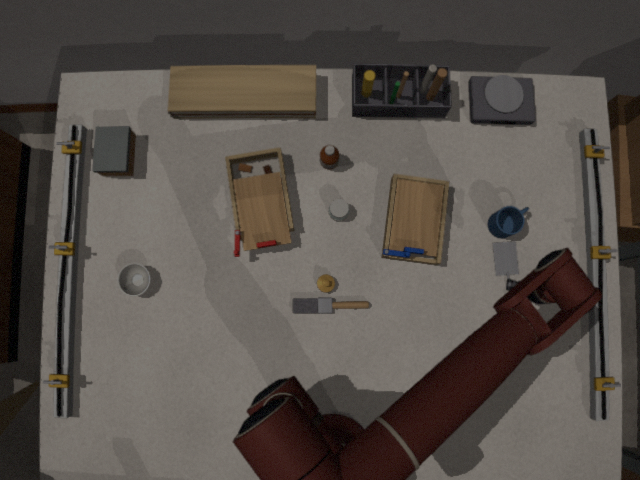

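View pics/c7.png

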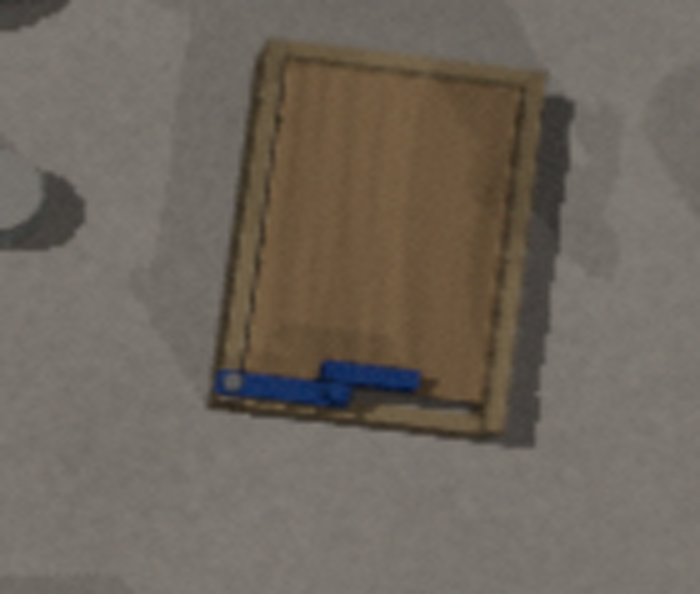

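The lid is fully home and the catch lies straight across, parallel to the mouth and against the lip (lip at (370,375), bar (232,382) to (345,394) in the crop). The loose things and the red case haven't moved. I'll hand it in.

```bash
python3 -c "
from plant import manip
print(manip.job_done())"
```

```text
the job is handed in; nothing more can be done
None
```

The blue case is shut: its lid is home and its catch lies across the mouth against the lip, the last top view shows the red case and loose things where they were, and the job is handed in (no verdict was returned).

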